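Swing out the balcony hook and hang up the blue pail

ROBOT

A 6-joint arm with a two-finger parallel gripper is mounted at the origin on the work surface. World frame = base frame: x ahead of the robot, y to its left, z up, the work surface at z = 0. Lengths are in m, angles in rad, forces in N, time in s.
With the tool pointing down it reaches from about 0.35 to 0.85 m from the base axis. Payload 8.1 kg.
Tool frame: the origin (TCP) lies between the finger pads; the fingertips stand 11 mm ahead of it and the grasp point (between the pads) lies 8 mm behind it (robot.tips_ahead is the distance from the TCP to the fingertips, in m); z points along the fingers, y is the line along which they close (so a half turn about z gives the same grasp; the last joint's range is limited). The gripper opens to 93 mm and grips with 3 to 60 N. Pads are 15 mm wide; open, the fingers measure 128 mm over their backs; the gripper's body (75 mm by 188 mm) begins 65 mm behind the grasp point.
Start: joints at [1.134, 0.13, 1.488, -0, 1.523, -0.085], TCP at [0.207, 0.563, 0.23] pointing down, gripper open.
Joint ranges: [-2.96, 2.96], [-0.89, 2.26], [0.02, 2.5], [-1.34, 4.48], [0, 2.73], [-2.66, 2.66]. Speed limits (rad/s): [2.39, 2.39, 2.79, 3.14, 3.14, 3.14].

INTERFACE

Orientations are given as a rotation vector (axis times angle).
In Python, from plant import robot gives the robot as it stands. The module is installed in compiled form; this text tells all that it offers.
- The arm moves only by the tool move_arm, never from a script. Its argument "deltas" is one flat list of numbers, 7 for each row, row after row: the shift along the tool's x, y, z in m, then the turn, a rotation vector about the tool's x, y, z in rad, then the opening, from 0 (shut) to 1 (fully open). A call has 1 to 12 rows; each row is the pose to reach, as a shift and turn from the pose commanded when the call began, along the tool's axes at that moment; what a row does not reach only later rows make up. A row lasts 1/8 s, in which the tool goes at most 62.5 mm and 10.7 degrees, less where a joint would pass 70% of its speed; a pose out of reach is approached as far as the arm can. A call with a gripper value outside its range is refused whole. The fingers move at their own pace and stop on an object; "squeeze" is the grip in N (left out, the last holds). Time passes only in rows, so rows that repeat a pose let the fingers close. It gives the time, the measured TCP pose, the force, the opening and the grip force at its end, in the units of the state.
- robot.read_state(): the state, without advancing time (a new reading comes with each control period).
- robot.read_camera(name): name is "scene" or "top"; returns (picture, depth): 480x640x3 uint8, red, green, blue; 480x640 float32, m along the optical axis (not along the pixel's ray), 0 where there is no reading.
- robot.camera_model(name): a dict with "K" (3x3 intrinsics, pixels), "R" (3x3) and "t" (3): a world point X has camera coordinates R X + t. Camera axes: x right, y down, z forward; pixel columns grow to the right and rows downward; lengths in m; the calibration is good to about 2 mm. A picture is of the moment at which its call begins. camera_model takes no time and is no camera call.
- robot.close_job(): hands the job in; it is judged then, once.
Trained networks look in the newest picture that a camera, given by its name, has taken for a name from the list of things; names that differ only in an ending like _2 or _b are one class to them, and where a whole thing is asked for, a point or a joint stands for the part that bears it (a point fixed in the world has none). Each returns a list of dicts, best first, with "confidence" (0 to 1); they miss things now and then, are a little off and sometimes report something else, mostly with a low value. They report only what shows in the picture. A call takes as long as a camera call. They do not tell look-alikes from the thing itself.
- robot.recognise(camera, label): "uv" ([column, row] in pixels, amid what is visible of it).
The state is a dict: "t": time; "q": joint angles; "dq": joint speeds; "joint_torque": joint torques, N m; "tool_pos": TCP position; "orientation": TCP orientation; "force": force on the tool from outside, world axes, zero at the start; "wrist_torque": the same for the moment, N m; "opening": finger opening in m; "gripper_force": force on a finger pad.
Only numpy, scipy, OpenCV 4.12 (cv2) and the standard library are available. Lean on these libraries where they do the work, as an engineer would, in place of code of your own. Each camera call takes 0.05 s, during which the arm holds its last target. There are 200 camera calls.

TASK

Swing the folded brass hook on the green post straight out until it reaches its stop. Then hang the blue enamel pail on it by its wire handle, so that it hangs still and upright with nothing holding it. Leave the white pail where it stands.

Things in the scene. Friction and masses are not known exactly. Their poses are not given: they have to be found in the camera images.
- hook_arm (a joint): brass hook arm's swing, rad: 0 folded flat across the post (tip to +y at post yaw 0), 1.57 straight out towards the robot (hard stop), growing anticlockwise from above. Starts at 0 to 0.25; dry friction 0.12 N m, stays where left. Level 12 x 12 mm bar, 125 mm long from the upright hinge axis, top 232 mm above the table; the last 8 mm turn up as a nib 18 mm above the bar's top.
- hook_seat (a point): middle of the bar's top, 70 mm from the hinge axis. y: along the arm to its tip; z up; x: across, to the post when folded; swings with the arm. Hinge axis 20 mm before the middle of the front of a fixed green post (60 wide, 50 deep, 251 mm high; stone foot 120 mm across; yaw within 0.2 rad). Folded, the arm's outer 95 mm stick out past the post's side, free behind and below.
- blue_pail: blue pail, 0.17-0.35 kg: foot 68, rim 88, height 75 mm. Rigid 6 mm wire handle in its y-z plane: uprights at y +-44 mm to 135 mm up, sloping to a middle peak, underside 152 mm up. On it an upright wooden knob, 24 mm across, 156 to 201 mm up, to grip from above. Gap rim to handle 74 x 82 mm, open along x. Hung, its foot is 149 mm below the bar's top. Origin: centre of underside, z up.
- white_pail: white pail, otherwise like the blue one; a bystander. The pails stand on the table, one left and one right of the post; which is where varies. Origin: centre of its underside, z up.
Mind the look-alikes: they are no part of the job. Leave any pink look-alike of the part that bears hook_arm alone.

How it is judged:
On the way:
1. the hook arm is swung out to within 10 degrees of its stop, the blue pail not yet hung on it (value of joint hook_arm above 1.396 rad and not (horizontal distance between blue_pail and hook_seat below 0.05 m and height (world z) of blue_pail above 0.06 m)), for 0.2 s.
At the end, for the whole second after the job is handed in: Hook arm within 10 degrees of its outer stop; blue pail hanging on it by the handle (underside 149 +-12 mm below the bar's top, within 30 mm of its line, between hinge and nib), upright within 10 degrees, slower than 40 mm/s; white pail within 20 mm of its start (value of joint hook_arm above 1.396 rad and z of blue_pail in the frame of hook_seat between -0.161 and -0.137 m and x of blue_pail in the frame of hook_seat between -0.03 and 0.03 m and y of blue_pail in the frame of hook_seat between -0.07 and 0.06 m and angle between blue_pail's own z axis and vertical below 0.175 rad and linear speed of blue_pail below 0.04 m/s and distance of white_pail from where it was at the start of the episode below 0.02 m); the robot touches nothing.
It fails at once if the white pail is pushed or lifted more than 20 mm from its place (distance of white_pail from where it was at the start of the episode above 0.02 m).
It also fails if it takes over 58 s, if anything falls off the work surface, if the arm or the gripper's body presses on something with over 40 N, if the wrist force passes 120 N, or if a joint passes its speed limit or range.

## Working session

There is one attempt and no reset: what is moved stays moved. The work goes in short steps, Python scripts to look and compute and a tool call to move; the robot and the scene stay as the last step left them, time stands still between calls to the robot, and variables do not carry over. Pictures are saved under pics/ and viewed, at most 10 in all, crops included, and the job is handed in when it is done.

Besides the shell and the picture viewer there is one more tool, called after ">>>" by a JSON object that holds its "name" and its "arguments". move_arm: Moves the arm, as the interface text tells. Its arguments: {"type":"object","properties":{"deltas":{"type":"array","items":{"type":"number"}},"squeeze":{"type":"number"}},"required":["deltas"]}

```bash
mkdir -p pics; cat > h.py <<'E'
import numpy as np, cv2
from plant import robot
from scipy.spatial.transform import Rotation as Ro
def cloud(cam):
    im,d=robot.read_camera(cam); m=robot.camera_model(cam)
    v,u=np.mgrid[:480,:640]; K=m["K"]
    c=np.stack([(u-K[0,2])/K[0,0]*d,(v-K[1,2])/K[1,1]*d,d],-1)
    X=(c-m["t"])@m["R"]   # R^T (c-t)
    X[d==0]=np.nan
    return im,d,X
def save(n,im): cv2.imwrite(f"pics/{n}.png",cv2.cvtColor(im,cv2.COLOR_RGB2BGR))
E
python3 - <<'E'
from h import *
ims=[]
for c in ("scene","top"):
    im,d,X=cloud(c); save(c,im); np.savez(c,im=im,X=X)
    for l in ("hook_arm","blue_pail","white_pail"):
        for r in robot.recognise(c,l):
            u,v=map(int,np.round(r["uv"])); print(c,l,u,v,round(r["confidence"],2),X[v,u].round(3))
print(robot.read_state())
E
```

```text
scene hook_arm 369 309 0.91 [0.648 0.08  0.233]
scene hook_arm 473 135 0.57 [-0.108  0.385  0.002]
scene blue_pail 169 280 0.63 [ 0.454 -0.309  0.032]
scene white_pail 460 274 0.81 [0.41  0.281 0.036]
top hook_arm 138 396 0.9 [0.194 0.292 0.227]
top hook_arm 268 114 0.84 [0.643 0.086 0.232]
top blue_pail 475 221 0.96 [ 0.49  -0.308  0.005]
top white_pail 181 248 0.57 [0.444 0.279 0.001]
{'t': 0.4, 'q': array([ 1.13359561e+00,  1.30509252e-01,  1.48834564e+00,  1.11681711e-06,
        1.52298089e+00, -8.54347662e-02]), 'dq': array([-2.14127197e-03, -1.63204127e-03, -7.19502132e-05, -9.59721647e-05,
        2.17259814e-03, -6.14052661e-04]), 'joint_torque': array([-4.85091296e-04, -5.58975220e+01, -4.91327441e+01,  7.66539713e-02,
        2.64206232e-02, -3.85666112e-05]), 'tool_pos': array([0.20670464, 0.56320172, 0.22948984]), 'orientation': array([-5.49697114e-01, -3.09306255e+00,  3.68475307e-04]), 'force': array([ 0.13839299, -0.37536178, -0.84020978]), 'wrist_torque': array([-0.08288961,  0.01390577,  0.01008845]), 'gripper_force': 0.0, 'opening': 0.09303950129274216}
```

View pics/scene.png

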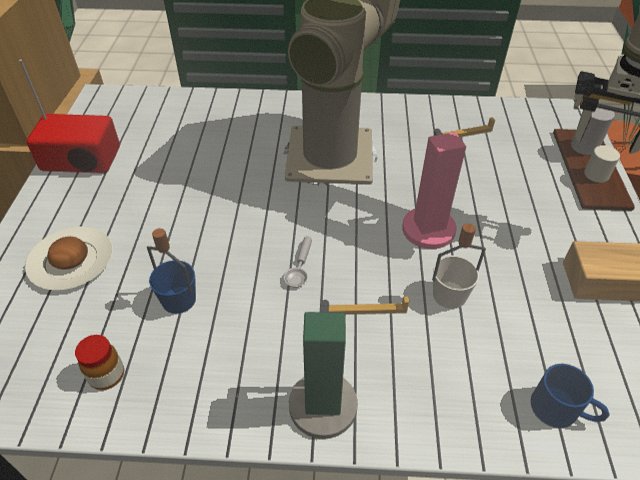

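View pics/top.png

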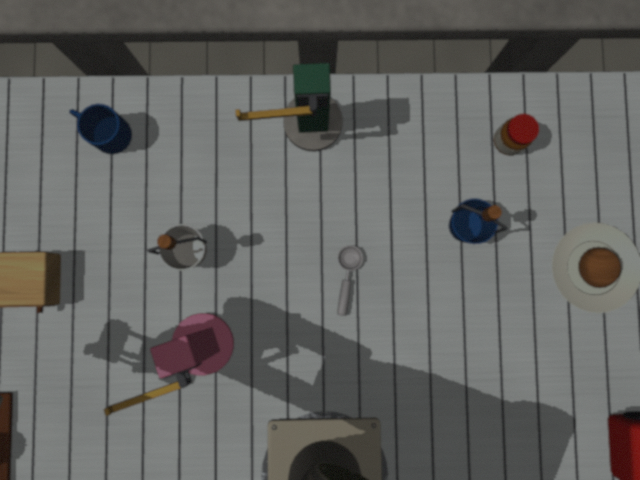

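The scene picture shows the green post with its brass hook folded towards +y, from (327,308) to the nib at (405,303). The pink post is a look-alike, hook at (470,130). The blue pail is at (172,285) with its knob at (160,240), and the white pail is at (455,280).

Could be mistaken:
- **Hook:** green-post arm at top (268,114) or pink-post arm at top (145,397). I choose the green.
- **Pail:** blue pail with handle at top (475,221), blue mug at (104,129), or white pail at (181,248). I choose (475,221).

```bash
cat > m.py <<'E'
from h import *
P=[];C=[]
for c in ("scene","top"):
    z=np.load(c+".npz"); X=z["X"].reshape(-1,3); P.append(X);C.append(z["im"].reshape(-1,3))
def sel(i,lo,hi):
    X=P[i]; m=np.all((X>lo)&(X<hi),1); return X[m],C[i][m].astype(int)
for i in (0,1):
    X,c=sel(i,[.6,-.06,.243],[.85,.12,.262]); g=c[:,1]>c[:,0]+8
    r=cv2.minAreaRect(X[g][:,:2].astype(np.float32)); print("posttop",i,g.sum(),r)
    X,c=sel(i,[.5,-.1,.222],[.8,.25,.26]); b=c[:,0]>c[:,2]+50
    X=X[b]; A=X[X[:,2]<.237]; l=cv2.fitLine(A[:,:2].astype(np.float32),cv2.DIST_HUBER,0,.01,.01).ravel()
    print("arm",i,len(A),l,np.median(A[:,2]),A.min(0),A.max(0)); N=X[X[:,2]>.238]; print("nib",len(N),N.mean(0) if len(N) else 0)
    for nm,y0,x0 in (("blue",-.31,.47),("white",.28,.43)):
        X,c=sel(i,[x0-.12,y0-.1,.15],[x0+.12,y0+.1,.21]); k=c[:,0]>c[:,2]+30
        X=X[k]; T=X[X[:,2]>.193]; print(nm,"knob",i,len(X),X.mean(0),"top",len(T),T.mean(0),X.min(0),X.max(0))
        X,c=sel(i,[x0-.12,y0-.1,.068],[x0+.12,y0+.1,.08])
        (cc,r)=cv2.minEnclosingCircle(X[:,:2].astype(np.float32)); print(" rim",len(X),cc,r)
        X,c=sel(i,[x0-.12,y0-.1,.085],[x0+.12,y0+.1,.152])
        l=cv2.fitLine(X[:,:2].astype(np.float32),cv2.DIST_HUBER,0,.01,.01).ravel(); print(" handle",len(X),l,X.min(0),X.max(0))
a=np.load("scene.npz")["im"][215:325,120:220]; b=np.load("scene.npz")["im"][280:390,290:420]
save("crop",np.hstack([cv2.resize(a,(400,440)),cv2.resize(b,(400,440))]))
E
python3 m.py
```

```text
posttop 0 1299 ((0.6931737661361694, 0.01379372552037239), (0.05656293034553528, 0.06016267463564873), 2.5786774158477783)
arm 0 455 [ 0.08593766 -0.9963005   0.64558166  0.07196207] 0.2326599557076535 [0.63559986 0.01918518 0.22948213] [0.65577676 0.12809902 0.23605363]
nib 30 [0.64099133 0.13309125 0.25065664]
blue knob 0 173 [ 0.48358763 -0.28497157  0.19333755] top 111 [ 0.48209336 -0.28795546  0.20127482] [ 0.47023671 -0.30018589  0.16221615] [ 0.4937381  -0.27687284  0.20495718]
 rim 362 (0.48120996356010437, -0.286866158246994) 0.04663938283920288
 handle 208 [ 0.47797915  0.8783712   0.49087453 -0.27326873] [ 0.45797149 -0.33018557  0.08504804] [ 0.50622303 -0.24667229  0.15151333]
white knob 0 109 [0.44106753 0.2626208  0.19952942] top 98 [0.44011838 0.26208093 0.20173189] [0.428625   0.24989389 0.17308142] [0.45225512 0.27356303 0.20422305]
 rim 357 (0.4388972222805023, 0.26146990060806274) 0.04628980904817581
 handle 224 [ 0.23930854 -0.97094357  0.44632974  0.23957385] [0.42646236 0.21557381 0.08531108] [0.45426725 0.30723253 0.15189979]
posttop 1 1107 ((0.69574373960495,
[... 331 characters left out ...]
3] top 150 [ 0.48196071 -0.28729121  0.19911882] [ 0.47146113 -0.2984428   0.17459768] [ 0.49364388 -0.27686909  0.20384144]
 rim 225 (0.4825512766838074, -0.2871652841567993) 0.04617803171277046
 handle 185 [ 0.48260736  0.8758368   0.48687434 -0.27851692] [ 0.45867072 -0.32892467  0.08515903] [ 0.50585647 -0.24659732  0.15143717]
white knob 1 145 [0.4398619  0.26106943 0.19955062] top 144 [0.43992599 0.26110125 0.19960207] [0.42993308 0.25058986 0.1921422 ] [0.45042175 0.27160686 0.20372792]
 rim 254 (0.4393726587295532, 0.2613496780395508) 0.04641808941960335
 handle 162 [ 0.24385898 -0.9698107   0.44241583  0.2517307 ] [0.4271396  0.2163694  0.08505418] [0.45280677 0.3074418  0.15197413]
```

View pics/crop.png

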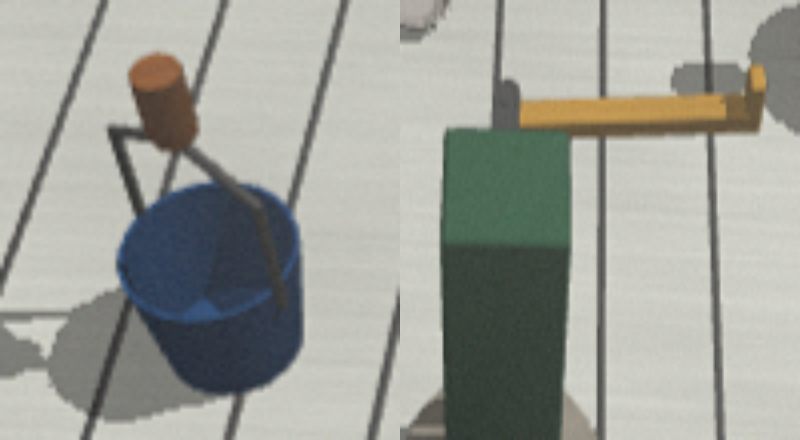

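The crop confirms the choice: the blue pail with its upright wooden knob at left, and the brass arm with its nib on the green post at right. The hinge is at about (0.650, 0.013), the arm is 0.05–0.06 rad from folded, and the post yaw is about 0.035. I'll go behind the arm with the fingers shut and the tool squared to the world axes.

>>> {"name": "move_arm", "arguments": {"deltas": [0, 0, -0.06, 0, 0, 0, 0, -0.06, -0.025, -0.07, 0, 0, -0.1, 0, -0.613, -0.2525, -0.07, 0, 0, -0.352, 0, -0.613, -0.2525, -0.07, 0, 0, -0.352, 0, -0.613, -0.2525, -0.07, 0, 0, -0.352, 0, -0.613, -0.2525, -0.07, 0, 0, -0.352, 0, -0.613, -0.2525, -0.07, 0, 0, -0.352, 0, -0.613, -0.2525, -0.07, 0, 0, -0.352, 0, -0.613, -0.2525, -0.07, 0, 0, -0.352, 0, -0.613, -0.2525, -0.07, 0, 0, -0.352, 0, -0.613, -0.2525, -0.07, 0, 0, -0.352, 0, -0.613, -0.2525, -0.07, 0, 0, -0.352, 0]}}

```text
t: 1.9
tool_pos: [0.6967, 0.1125, 0.2991]
orientation: [-0.002, -3.141, 0.0]
force: [1.0, 0.8, 0.3]
opening: 0.0003
gripper_force: 0.0
```

>>> {"name": "move_arm", "arguments": {"deltas": [0, 0, 0.05, 0, 0, 0, 0, 0, 0, 0.085, 0, 0, 0, 0, 0.02, -0.005, 0.085, 0, 0, 0, 0, 0.038, -0.011, 0.085, 0, 0, 0, 0, 0.062, -0.0115, 0.085, 0, 0, 0, 0, 0.085, -0.018, 0.085, 0, 0, 0, 0, 0.107, -0.0325, 0.085, 0, 0, 0, 0, 0.117, -0.043, 0.085, 0, 0, 0, 0, 0.125, -0.054, 0.085, 0, 0, 0, 0, 0.133, -0.071, 0.085, 0, 0, 0, 0, 0.136, -0.08, 0.085, 0, 0, 0, 0, 0.136, -0.08, 0.085, 0, 0, 0, 0]}}

```text
t: 3.4
tool_pos: [0.559, 0.0339, 0.2145]
orientation: [-0.002, -3.141, 0.0]
force: [0.4, 1.0, 0.8]
opening: 0.0003
gripper_force: 0.0
```

>>> {"name": "move_arm", "arguments": {"deltas": [0, 0.05, 0, 0, 0, 0, 0, 0, 0.05, -0.06, 0, 0, 0, 0, 0, 0.05, -0.12, 0, 0, 0, 0, 0.077, -0.322, -0.12, 0, 0, 0.5, 0.6, 0.077, -0.322, -0.12, 0, 0, 0.5, 0.6, 0.077, -0.322, -0.12, 0, 0, 0.5, 0.6, 0.077, -0.322, -0.12, 0, 0, 0.5, 0.6, 0.077, -0.322, -0.12, 0, 0, 0.5, 0.6, 0.077, -0.322, -0.12, 0, 0, 0.5, 0.6, 0.077, -0.322, -0.12, 0, 0, 0.5, 0.6, 0.077, -0.322, -0.12, 0, 0, 0.5, 0.6, 0.077, -0.322, -0.12, 0, 0, 0.5, 0.6]}}

```text
t: 4.9
tool_pos: [0.4829, -0.2856, 0.3347]
orientation: [0.774, 3.045, 0.001]
force: [0.1, -0.6, -0.1]
opening: 0.0555
gripper_force: 0.0
```

```bash
python3 - <<'E'
from h import *
print(robot.read_state()["tool_pos"],robot.read_state()["orientation"])
for cn in ("scene","top"):
    im,d,X=cloud(cn); save(cn+"2",im); X=X.reshape(-1,3); c=im.reshape(-1,3).astype(int)
    m=np.all((X>[.5,-.1,.222])&(X<[.67,.2,.26]),1)&(c[:,0]>c[:,2]+50)
    B=X[m]; A=B[B[:,2]<.237]; N=B[B[:,2]>.238]
    print(cn,len(A),cv2.fitLine(A[:,:2].astype(np.float32),cv2.DIST_HUBER,0,.01,.01).ravel(),A.min(0),A.max(0),"nib",N.mean(0))
    m=np.all((X>[.43,-.34,.19])&(X<[.54,-.24,.206]),1)&(c[:,0]>c[:,2]+30); print("knob",m.sum(),X[m].mean(0))
E
```

```text
[ 0.48290061 -0.28564098  0.3347276 ] [7.74232073e-01 3.04460576e+00 5.86489957e-04]
scene 368 [0.9997821  0.02087536 0.58420336 0.01148113] [0.53098912 0.00496331 0.22788748] [0.63449816 0.01757781 0.23654211] nib [0.52983865 0.01093604 0.2508276 ]
knob 126 [ 0.48256491 -0.28705652  0.20034599]
top 405 [0.99982315 0.01880487 0.59506214 0.01215799] [0.53777687 0.00676686 0.22531712] [0.64601651 0.01787742 0.23657252] nib [0.53079787 0.01087559 0.24794273]
knob 155 [ 0.48189563 -0.28738597  0.19873372]
```

View pics/scene2.png

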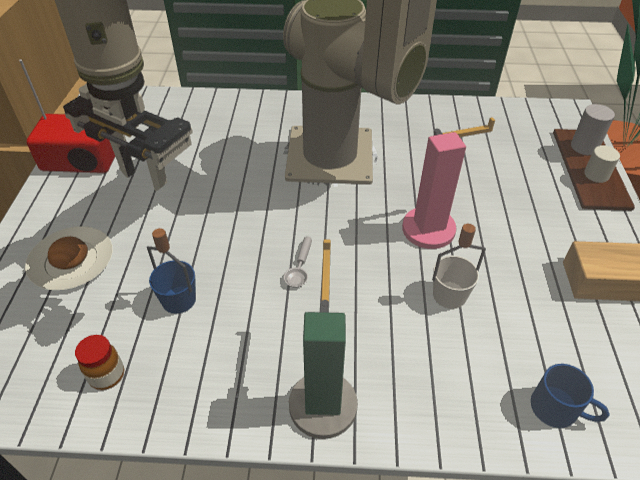

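The picture shows the hook straight out, nib at (326,242), and the pails untouched. The fit confirms it: the arm lies along −x within 0.02 rad. Now I'll grip the knob.

>>> {"name": "move_arm", "arguments": {"deltas": [0, 0, 0.06, 0, 0, 0, 0.6, 0, 0, 0.11, 0, 0, 0, 0.6, 0, 0, 0.14, 0, 0, 0, 0.6, 0, 0, 0.161, 0, 0, 0, 0.6, 0, 0, 0.161, 0, 0, 0, 0.6, 0, 0, 0.161, 0, 0, 0, 0, 0, 0, 0.161, 0, 0, 0, 0, 0, 0, 0.161, 0, 0, 0, 0, 0, 0, 0.161, 0, 0, 0, 0, 0, 0, 0.161, 0, 0, 0, 0, 0, 0, 0.161, 0, 0, 0, 0, 0, 0, 0.161, 0, 0, 0, 0], "squeeze": 35}}

```text
t: 6.5
tool_pos: [0.4825, -0.2876, 0.1743]
orientation: [0.777, 3.043, -0.001]
force: [-0.6, -2.8, 5.2]
opening: 0.0232
gripper_force: 35.0
```

>>> {"name": "move_arm", "arguments": {"deltas": [0, 0, -0.02, 0, 0, 0, 0, 0, 0, -0.055, 0, 0, 0, 0, 0, 0, -0.09, 0, 0, 0, 0, 0, 0, -0.122, 0, 0, 0, 0, 0.02, 0.027, -0.122, 0, 0, -0.06, 0, 0.045, 0.06, -0.122, 0, 0, -0.13, 0, 0.07, 0.095, -0.122, 0, 0, -0.2, 0, 0.095, 0.13, -0.122, 0, 0, -0.27, 0, 0.12, 0.165, -0.122, 0, 0, -0.34, 0, 0.145, 0.2, -0.122, 0, 0, -0.42, 0, 0.165, 0.225, -0.122, 0, 0, -0.48, 0, 0.179, 0.2415, -0.122, 0, 0, -0.52, 0]}}

```text
t: 8.0
tool_pos: [0.4401, 0.0126, 0.2961]
orientation: [0.037, -3.141, -0.002]
force: [0.2, -0.5, -3.4]
opening: 0.0235
gripper_force: 35.0
```

>>> {"name": "move_arm", "arguments": {"deltas": [0, 0, 0, 0, 0, 0, 0, 0, 0, 0, 0, 0, 0, 0, 0, 0, 0, 0, 0, 0, 0]}}

```text
t: 8.38
tool_pos: [0.4409, 0.0101, 0.2957]
orientation: [0.03, -3.141, 0.0]
force: [-0.3, -0.3, -4.2]
opening: 0.0232
gripper_force: 35.0
```

```bash
python3 - <<'E'
from h import *
s=robot.read_state(); print(s["tool_pos"],s["orientation"],s["force"],s["opening"])
im,d,X=cloud("scene"); save("scene3",im[150:390,180:500].repeat(2,0).repeat(2,1)); X=X.reshape(-1,3); c=im.reshape(-1,3).astype(int)
m=np.all((X>[.36,-.07,.1])&(X<[.52,.1,.215]),1)&(c[:,2]>c[:,0]+25); B=X[m]
print(len(B),B.min(0),B.max(0)); T=B[B[:,2]>B[:,2].max()-.01]; print(cv2.minEnclosingCircle(T[:,:2].astype(np.float32)))
E
```

```text
[0.44092103 0.01008991 0.29565879] [ 2.97040764e-02 -3.14115766e+00  7.39226458e-06] [-0.30687334 -0.28817394 -4.23930572] 0.02321466933583467
436 [ 0.39528715 -0.03096419  0.12438153] [0.48328485 0.05187594 0.20006184]
((0.4392806589603424, 0.01107125822454691), 0.045571230351924896)
```

View pics/scene3.png

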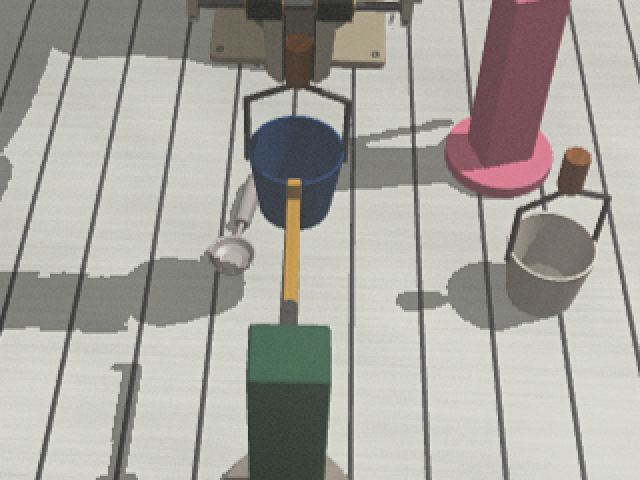

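The crop shows the pail level in the grip, its loop facing the nib at (293,185), white pail still. Slide it along the bar, then lower.

>>> {"name": "move_arm", "arguments": {"deltas": [-0.015, 0, 0, 0, 0, 0, 0, -0.04, 0, 0, 0, 0, 0, 0, -0.07, -0.001, 0, 0, 0, 0, 0, -0.1, -0.001, 0, 0, 0, 0, 0, -0.125, -0.001, 0, 0, 0, 0, 0, -0.14, -0.001, 0, 0, 0, 0, 0, -0.14, -0.001, 0, 0, 0, 0, 0, -0.14, -0.001, 0.012, 0, 0, 0, 0, -0.14, -0.001, 0.024, 0, 0, 0, 0, -0.14, -0.001, 0.033, 0, 0, 0, 0, -0.14, -0.001, 0.036, 0, 0, 0, 0, -0.14, -0.001, 0.036, 0, 0, 0, 0]}}

```text
t: 9.93
tool_pos: [0.5807, 0.0126, 0.2595]
orientation: [0.032, -3.141, -0.0]
force: [-0.7, -0.6, -3.1]
opening: 0.0234
gripper_force: 35.0
```

>>> {"name": "move_arm", "arguments": {"deltas": [0, 0, 0.001, 0, 0, 0, 0, 0, 0, 0.002, 0, 0, 0, 0, 0, 0, 0.003, 0, 0, 0, 0, 0, 0, 0.003, 0, 0, 0, 0]}}

```text
t: 10.42
tool_pos: [0.5811, 0.0126, 0.2569]
orientation: [-0.032, 3.141, 0.0]
force: [0.4, -0.3, -1.7]
opening: 0.0233
gripper_force: 35.0
```

>>> {"name": "move_arm", "arguments": {"deltas": [0, 0, 0.001, 0, 0, 0, 0, 0, 0, 0.0015, 0, 0, 0, 0, 0, 0, 0.0015, 0, 0, 0, 0]}}

```text
t: 10.8
tool_pos: [0.5813, 0.0126, 0.2562]
orientation: [-0.032, 3.14, -0.0]
force: [-1.7, 1.0, 5.4]
opening: 0.0235
gripper_force: 35.0
```

```bash
python3 - <<'E'
from h import *
s=robot.read_state(); print(s["tool_pos"],s["force"])
im,d,X=cloud("scene"); save("scene4",im[180:340,230:430].repeat(3,0).repeat(3,1)); X=X.reshape(-1,3); c=im.reshape(-1,3).astype(int)
m=np.all((X>[.5,-.07,.05])&(X<[.64,.1,.2]),1)&(c[:,2]>c[:,0]+25); B=X[m]
print(len(B),B.min(0),B.max(0))
E
```

```text
[0.58125807 0.01257701 0.25620823] [-1.74204798  0.95280913  5.41057937]
493 [ 0.53878578 -0.028689    0.08572823] [0.60629381 0.05521289 0.1637674 ]
```

View pics/scene4.png

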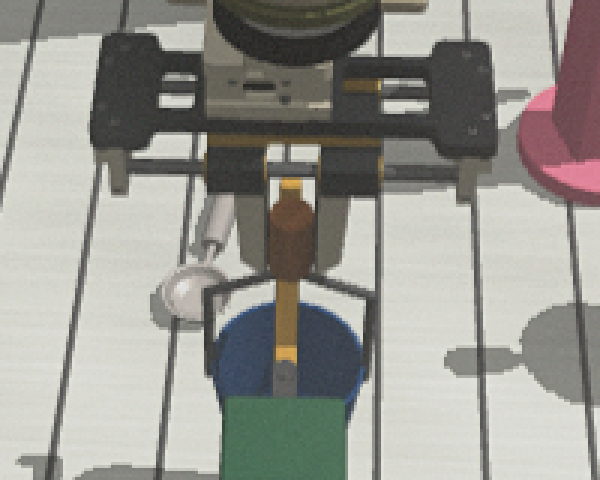

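The crop shows the wire peak on the bar at (287,277), pail level, and the force reversed, so it is seated. I'll open slowly and then rise.

>>> {"name": "move_arm", "arguments": {"deltas": [0, 0, -0.001, 0, 0, 0, 0.22, 0, 0, -0.001, 0, 0, 0, 0.28, 0, 0, -0.001, 0, 0, 0, 0.4, 0, 0, -0.001, 0, 0, 0, 0.6, 0, 0, -0.001, 0, 0, 0, 0.6, 0, 0, -0.02, 0, 0, 0, 0.6, 0, 0, -0.05, 0, 0, 0, 0.6, 0, 0, -0.09, 0, 0, 0, 0.6, 0, 0, -0.13, 0, 0, 0, 0.6, 0.04, 0, -0.15, 0, 0, 0, 0.6, 0.09, 0, -0.15, 0, 0, 0, 0.6, 0.14, 0, -0.15, 0, 0, 0, 0.6], "squeeze": 5}}

```text
t: 12.35
tool_pos: [0.4397, 0.0097, 0.4071]
orientation: [-0.032, 3.139, -0.001]
force: [0.2, -0.3, 0.9]
opening: 0.0558
gripper_force: 0.0
```

>>> {"name": "move_arm", "arguments": {"deltas": [0.05, 0, 0, 0, 0, 0, 0.6, 0.1, 0, 0, 0, 0, 0, 0.6, 0.1, 0, 0, 0, 0, 0, 0.6, 0.1, 0, 0, 0, 0, 0, 0.6, 0.1, 0, 0, 0, 0, 0, 0.6, 0.1, 0, 0, 0, 0, 0, 0.6, 0.1, 0, 0, 0, 0, 0, 0.6, 0.1, 0, 0, 0, 0, 0, 0.6]}}

```text
t: 13.35
tool_pos: [0.3411, 0.0077, 0.4049]
orientation: [0.032, -3.141, -0.0]
force: [0.6, -0.2, -0.1]
opening: 0.0558
gripper_force: 0.0
```

```bash
python3 - <<'E'
from h import *
for k in range(2):
  for cn in ("scene","top"):
    im,d,X=cloud(cn); 
    if cn=="scene": save(f"scene5",im[180:340,230:430].repeat(3,0).repeat(3,1))
    X=X.reshape(-1,3); c=im.reshape(-1,3).astype(int)
    m=np.all((X>[.5,-.07,.05])&(X<[.64,.1,.2]),1)&(c[:,2]>c[:,0]+25); B=X[m]
    m=np.all((X>[.5,-.07,.27])&(X<[.66,.1,.30]),1)&(c[:,0]>c[:,2]+30)
    print(cn,B.min(0),B.max(0),"knobtop",m.sum(),X[m].mean(0))
print(robot.read_state()["tool_pos"])
E
```

```text
scene [ 0.53901133 -0.03226356  0.08622366] [0.60857266 0.05198602 0.16286982] knobtop 134 [0.58097883 0.01403692 0.28389207]
top [ 0.53873128 -0.02989947  0.07890029] [0.62334562 0.052525   0.16077492] knobtop 183 [0.58080772 0.01436177 0.28162934]
scene [ 0.53542198 -0.0322527   0.08738954] [0.60659482 0.0519636  0.16234486] knobtop 131 [0.5809644  0.01409817 0.28397108]
top [ 0.54018813 -0.03013719  0.07910878] [0.62293788 0.05245439 0.160825  ] knobtop 183 [0.58092909 0.01436139 0.28131815]
[0.34095274 0.00767985 0.40511709]
```

View pics/scene5.png

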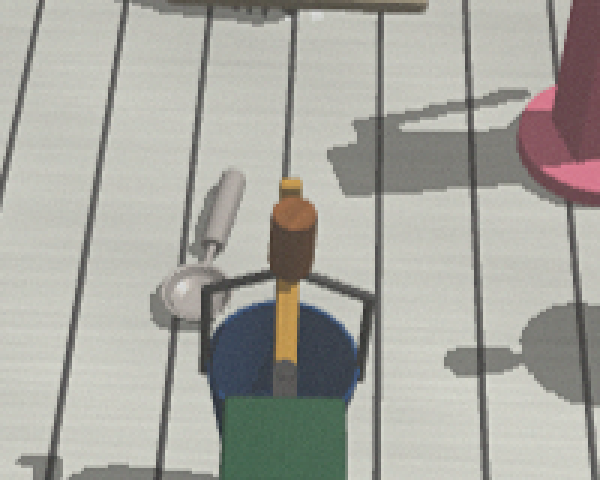

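The pail hangs still and upright on the bar, with its knob at (293,230) in the crop and the gripper clear. I'll hand the job in.

```bash
python3 -c "
from plant import robot
print(robot.close_job())"
```

```text
the job is handed in; nothing more can be done
None
```

The hook is swung out to its stop, the blue pail hangs on it still and upright with the gripper clear, the white pail was left where it stands, and I handed the job in at about 13.6 s; the hand-in returned no verdict.

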